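Find the socket for a heat sink nut

ROBOT

A 6-joint arm with a two-finger parallel gripper is mounted at the origin on the work surface. World frame = base frame: x ahead of the robot, y to its left, z up, the work surface at z = 0. Lengths are in m, angles in degrees, forces in N, time in s.
With the tool pointing down it reaches from about 0.375 to 0.9 m from the base axis. Payload 3.1 kg.
Tool frame: the origin (TCP) lies at the very end of the fingers, on their centre line; the grasp point (between the pads) lies 19 mm behind it; z points along the fingers, y is the line along which they close (so a half turn about z gives the same grasp; the last joint's range is limited). The gripper opens to 87 mm and grips with 3 to 60 N. Pads are 19 mm wide; open, the fingers measure 117 mm over their backs; the gripper's body (75 mm by 190 mm) begins 51 mm behind the grasp point.
Start: joints at [-80.93, 30.224, 82.088, -0, 67.689, -10.227], TCP at [0.207, -0.59, 0.223] pointing down, gripper open.
Joint ranges: [-176.69, 176.69], [-43.24, 126.21], [12.49, 139.97], [-82, 262], [0, 151.66], [-163.58, 163.58]. Speed limits (degrees/s): [159.86, 159.86, 180, 180, 180, 180].

INTERFACE

Orientations are given as a 3x3 rotation matrix whose columns are the frame's x, y, z axes.
In Python, from rig import bot, imaging gives the robot as it stands.
- The arm moves only by the tool drive_tool, never from a script. Its argument "deltas" is text: rows parted by semicolons, each of 5 numbers parted by spaces: the finger opening in mm, from 0 to 87, then the shift along the world's x, y, z in mm, then the turn about the world's z in rad. In form: jaw dx dy dz twist; .... A call has 1 to 12 rows; each row is the pose to reach, as a shift and turn from the pose commanded when the call began; what a row does not reach only later rows make up. A row lasts 1/10 s, in which the tool goes at most 50 mm and 8.59 degrees, less where a joint would pass 70% of its speed; a pose out of reach is approached as far as the arm can. A call with a gripper value outside its range is refused whole. The fingers move at their own pace and stop on an object; the grip force is fixed at half the most. Time passes only in rows, so rows that repeat a pose let the fingers close. It gives the time, the measured TCP pose, the force, the opening and the grip force at its end, in the units of the state.
- bot.read_state(): the state, without advancing time (a new reading comes with each control period).
- imaging.capture(name): name is "scene" or "top" or "wrist"; returns the picture (400x640x3 uint8, red, green, blue); there is no depth.
- imaging.camera_model(name): a dict with "fx", "fy", "cx", "cy" (pixels), "T" (4x4, takes a point from camera to world coordinates). Camera axes: x right, y down, z forward; pixel columns grow to the right and rows downward; lengths in m; the calibration is good to about 2 mm. A picture is of the moment at which its call begins: read the wrist's pose just before it. camera_model takes no time and is no camera call; for the wrist camera it gives the pose at the moment of the call.
- bot.hand_in(): hands the job in; it is judged then, once.
The state is a dict: "time_s": time; "joint_positions": joint angles; "qvel": joint speeds; "tau": joint torques, N m; "position": TCP position; "tcp_rot": TCP orientation; "force": force on the tool from outside, world axes, zero at the start; "moment": the same for the moment, N m; "opening": opening from 0.0 (shut) to 1.0 (fully open); "grasp_force": force on a finger pad.
Only numpy, scipy, OpenCV 4.12 (cv2) and the standard library are available. Lean on these libraries where they do the work, as an engineer would, in place of code of your own. Each camera call takes 0.05 s, during which the arm holds its last target. There are 200 camera calls.

TASK

Set the aluminium heat sink squarely on top of the black power module on the circuit board and let go of it, lined up edge to edge. Then try the look-alike sockets on the heat sink's hex nut until you find the one that goes fully down over it; stand any that do not fit back upright on the rubber strip or the mat. Finish still gripping the socket that fits, fully home and upright on the nut, with the heat sink still square on the module and the other things on the bench left where they are.

Things in the scene. Friction and masses are not known exactly. Their poses are not given: they have to be found in the camera images.
- heatsink_mid (a point): loose aluminium heat sink, 80 (x) x 60 (y) x 22 mm tall, about 0.25 kg, lying on the mat right way up. This point: centre of its outline, half-way up (11 mm above its underside). x along the long side, z up. It can be pinched across its 60 mm (along y) at mid length. The same after a half turn about z
- nut_foot (a point): centre of the foot of the hex nut fixed upright in the middle of the heat sink, on its base plate (8 mm above the underside). Nut 24 mm across flats, 16 mm tall, top 4 mm tapered; axes as the heat sink's, nut flats look along +-x and every 60 deg from there. A socket is home when its rim rests on the plate here, its middle 35 mm above this point. Fins reach 14 mm above this point
- module_top (a point): centre of the top face of the black power module, 80 (x) x 60 (y) mm, fixed on a green circuit board 170 x 130 mm on the mat; the face is 22 mm above the bench. x along the long side, z up. Nothing else on the board is taller than 17 mm above the bench. The heat sink lies on it without any guide, held by weight and friction only
- socket_a_mid (a point): one of three steel sockets, the same from outside: hexagonal column, 34 mm across flats (39 over corners), 70 mm tall, 0.22 kg, closed top with a dark square mark, standing mouth down on the rubber strip. This point: on its axis, half-way up (35 mm above its rim). z up; flats look along +-x and every 60 deg from there, outside and in the bore alike
- socket_b_mid (a point): another of the three sockets, outside exactly like socket_a; the same meaning of point and axes
- socket_c_mid (a point): another of the three sockets, outside exactly like socket_a; the same meaning of point and axes
- socket_a: the socket of socket_a_mid; origin at the centre of its mouth rim. The three sockets have blind hex bores 30 mm deep and 16, 18 and 27 mm across flats; which is which is not told and shows only on trying: the 27 mm one goes over the nut if turned within about 12 deg of its hexagon, the others stop with their rim on its top, 16 mm above the nut's foot
- socket_b: as socket_a
- socket_c: as socket_a
- strip: black rubber strip 250 (x) x 64 (y) x 3 mm fixed on the mat, on which the sockets stand in a row along its x, about 85 mm apart; origin at the centre of its underside, 2 mm above the bench (its top is 5 mm above the bench). The green mat is 2 mm thick
- heatsink: the heat sink; origin at the centre of its underside. Base plate 8 mm thick; two fins 14 mm high run along x at each long edge, the outer ones flush with the sides. Between the inner fins is a 46 mm wide channel with the hex nut in its middle
- screwdriver_grip (a point): bystander, leave it: middle of the handle of a screwdriver lying near the robot (190 mm long)
- flux_mid (a point): bystander, leave it: a small capped bottle, 36 mm across, 75 mm tall, beyond the heat sink
- solder_mid (a point): bystander, leave it: a reel on end, 52 mm across, 40 mm tall, on the near side
- cleaning_brush_grip (a point): bystander, leave it: handle of a brush lying to the right of the rubber strip (150 mm long)
- jar_mid (a point): bystander, leave it: a low jar, 50 mm across, 50 mm tall, beyond the board
- screw_tray_in (a point): bystander, leave it: inner floor of a grey open tray 90 x 120 x 25 mm, left of the board

How it is judged (in metres and radians):
On the way, in this order (a step that is already met when the one before it is completed fails the run):
1. the heat sink lies squarely on the module, let go (horizontal distance between heatsink_mid and module_top below 0.006 m and z of heatsink_mid in the frame of module_top between 0.008 and 0.014 m and angle between the x axis of heatsink_mid and the x axis of module_top, either way round below 0.12 rad and angle between heatsink_mid's own z axis and vertical below 0.06 rad and contact force between the fingers and heatsink below 0.2 N), for 0.2 s.
2. a socket sits fully down over the nut, gripped (((horizontal distance between socket_a_mid and nut_foot below 0.004 m and z of socket_a_mid in the frame of nut_foot below 0.039 m and angle between socket_a_mid's own z axis and vertical below 0.09 rad and contact force between the fingers and socket_a above 1 N and distance between socket_a_mid and the grasp point below 0.045 m) or (horizontal distance between socket_b_mid and nut_foot below 0.004 m and z of socket_b_mid in the frame of nut_foot below 0.039 m and angle between socket_b_mid's own z axis and vertical below 0.09 rad and contact force between the fingers and socket_b above 1 N and distance between socket_b_mid and the grasp point below 0.045 m) or (horizontal distance between socket_c_mid and nut_foot below 0.004 m and z of socket_c_mid in the frame of nut_foot below 0.039 m and angle between socket_c_mid's own z axis and vertical below 0.09 rad and contact force between the fingers and socket_c above 1 N and distance between socket_c_mid and the grasp point below 0.045 m))), for 0.2 s.
At the end, for the whole second after the job is handed in: Heat sink on the module (centres within 6 mm, sides within 0.12 rad); one socket over the nut, within 4 mm of its axis, rim within 4 mm of the base plate, upright within 0.09 rad, still gripped; the other two upright (0.15 rad), let go, on the strip or mat (middle below 45 mm) (horizontal distance between heatsink_mid and module_top below 0.006 m and z of heatsink_mid in the frame of module_top between 0.008 and 0.014 m and angle between the x axis of heatsink_mid and the x axis of module_top, either way round below 0.12 rad and angle between heatsink_mid's own z axis and vertical below 0.06 rad and ((horizontal distance between socket_a_mid and nut_foot below 0.004 m and z of socket_a_mid in the frame of nut_foot below 0.039 m and angle between socket_a_mid's own z axis and vertical below 0.09 rad and contact force between the fingers and socket_a above 1 N and distance between socket_a_mid and the grasp point below 0.045 m and angle between each of socket_b_mid, socket_c_mid's own z axis and vertical below 0.15 rad and height (world z) of each of socket_b_mid, socket_c_mid below 0.045 m and contact force between the fingers and socket_b below 0.2 N and contact force between the fingers and socket_c below 0.2 N) or (horizontal distance between socket_b_mid and nut_foot below 0.004 m and z of socket_b_mid in the frame of nut_foot below 0.039 m and angle between socket_b_mid's own z axis and vertical below 0.09 rad and contact force between the fingers and socket_b above 1 N and distance between socket_b_mid and the grasp point below 0.045 m and angle between each of socket_a_mid, socket_c_mid's own z axis and vertical below 0.15 rad and height (world z) of each of socket_a_mid, socket_c_mid below 0.045 m and contact force between the fingers and socket_a below 0.2 N and contact force between the fingers and socket_c below 0.2 N) or (horizontal distance between socket_c_mid and nut_foot below 0.004 m and z of socket_c_mid in the frame of nut_foot below 0.039 m and angle between socket_c_mid's own z axis and vertical below 0.09 rad and contact force between the fingers and socket_c above 1 N and distance between socket_c_mid and the grasp point below 0.045 m and angle between each of socket_a_mid, socket_b_mid's own z axis and vertical below 0.15 rad and height (world z) of each of socket_a_mid, socket_b_mid below 0.045 m and contact force between the fingers and socket_a below 0.2 N and contact force between the fingers and socket_b below 0.2 N))); the arm keeps its last pose, push and grip.
It fails at once if a bystander is moved by more than 30 mm (distance of any of screwdriver_grip, flux_mid, solder_mid, cleaning_brush_grip, jar_mid, screw_tray_in from where it was at the start of the episode above 0.03 m).
It also fails if it takes over 72 s, if anything falls off the work surface, if the arm or the gripper's body presses on something with over 40 N, if the wrist force passes 120 N, or if a joint passes its speed limit or range.

## Working session

There is one attempt and no reset: what is moved stays moved. The work goes in short steps, Python scripts to look and compute and a tool call to move; the robot and the scene stay as the last step left them, time stands still between calls to the robot, and variables do not carry over. Pictures are saved under pics/ and viewed, at most 10 in all, crops included, and the job is handed in when it is done.

Besides the shell and the picture viewer there is one more tool, called as name(argument=value, ...) on one line, values as JSON. drive_tool: Moves the arm, as the interface text tells. Its arguments: {"type":"object","properties":{"deltas":{"type":"string"}},"required":["deltas"]}

```bash
mkdir -p pics; ls; python3 - <<'E'
from rig import bot, imaging
import cv2
s=bot.read_state();print(s['time_s'],s['position'],s['tcp_rot'],s['opening'])
for n in("top","scene"):
    cv2.imwrite(f'pics/{n}1.png',imaging.capture(n)[:,:,::-1]);m=imaging.camera_model(n);print(n,m)
E
```

```text
pics
0.0 [ 0.20643897 -0.58914839  0.22158103] [[ 9.43823271e-01  3.30450472e-01 -3.45701704e-04]
 [ 3.30450445e-01 -9.43820986e-01  2.10962522e-03]
 [ 3.70846126e-04 -2.10535066e-03 -9.99997715e-01]] 0.9995249847778734
top {'fx': 392.99934511962, 'fy': 392.99934511962, 'cx': 323.54010689817187, 'cy': 191.06106516450095, 'T': array([[ 1.26386430e-02, -9.95481701e-01,  9.41086993e-02,
         4.80344415e-01],
       [-9.99920102e-01, -1.25604178e-02,  1.42353605e-03,
         2.53839540e-02],
       [-2.35059504e-04, -9.41191717e-02, -9.95560910e-01,
         9.92247838e-01],
       [ 0.00000000e+00,  0.00000000e+00,  0.00000000e+00,
         1.00000000e+00]])}
scene {'fx': 445.96418577902955, 'fy': 445.96418577902955, 'cx': 324.6529261444059, 'cy': 200.36680342803794, 'T': array([[-0.5719044 ,  0.60581849, -0.55309068,  1.28031897],
       [ 0.82028119,  0.42892126, -0.37837194,  0.51042131],
       [ 0.00800763, -0.67008246, -0.74224347,  1.00096386],
       [ 0.        ,  0.        ,  0.        ,  1.        ]])}
```

View pics/top1.png

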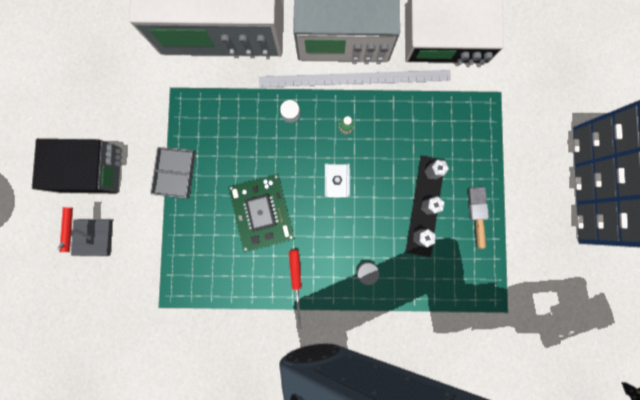

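The top view shows the heat sink at about (337,180), the board at (262,212) and the sockets near (440,168), (435,204) and (426,238). I'll zoom in for edges.

```bash
python3 - <<'E'
import cv2,numpy as np
a=cv2.imread('pics/top1.png')
c=lambda x,y,w,h,k:cv2.resize(a[y:y+h,x:x+w],None,fx=k,fy=k,interpolation=cv2.INTER_CUBIC)
L=c(225,160,130,98,6)
L=c(225,155,130,100,4); R=c(400,150,65,110,4)
R=cv2.copyMakeBorder(R,0,0,0,0,0);L=cv2.copyMakeBorder(L,0,40,0,0,0)
cv2.imwrite('pics/z1.png',np.hstack([L,R]))
E
```

```text
(no output)
```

View pics/z1.png

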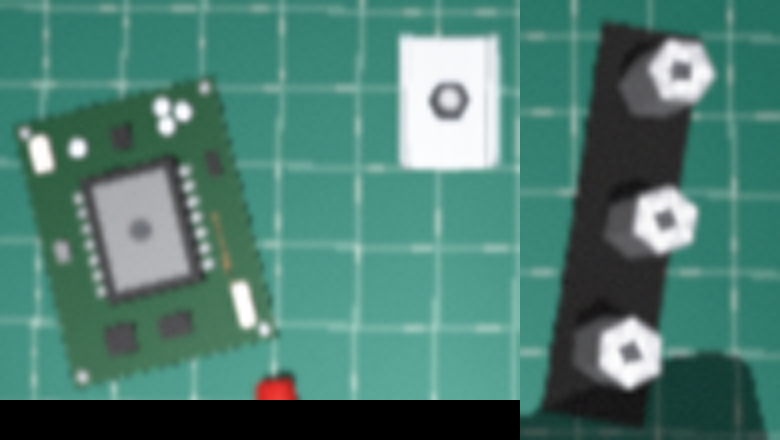

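```bash
cat > h.py <<'E'
import numpy as np
from rig import bot, imaging
def ray(m,uv,z):
    uv=np.atleast_2d(uv).astype(float);T=m['T']
    d=np.c_[(uv[:,0]-m['cx'])/m['fx'],(uv[:,1]-m['cy'])/m['fy'],np.ones(len(uv))]@T[:3,:3].T
    return (T[:3,3]+d*((z-T[2,3])/d[:,2])[:,None])[:,:2]
def rect(P,n=''):
    c=P.mean(0);import math
    e=np.array([P[(i+1)%4]-P[i] for i in range(4)]);L=np.linalg.norm(e,axis=1)
    print(n,'c',(c*1e3).round(1),'sides',(L*1e3).round(1),'deg',np.degrees(np.arctan2(e[:,1],e[:,0])).round(1))
    return c
E
python3 - <<'E'
from h import *
m=imaging.camera_model('top')
f=lambda P:np.array(P)/4-0.0+[225,155]
rect(ray(m,f([(399,36),(499,36),(499,169),(399,169)]),.024),'hs')
rect(ray(m,f([(80,185),(177,157),(205,280),(108,303)]),.022),'mod')
rect(ray(m,f([(16,127),(211,77),(276,336),(77,388)]),.004),'board')
g=lambda P:(np.array(P)-[520,0])/4+[400,150]
print((1e3*ray(m,g([(681,72),(666,219),(631,352)]),.075)).round(1))
rect(ray(m,g([(604,23),(703,37),(643,427),(548,410)]),.005),'strip')
w=imaging.camera_model('wrist');s=bot.read_state();R=s['tcp_rot']
print(R.T@(w['T'][:3,3]-s['position']),(R.T@w['T'][:3,:3]).round(3),w['fx'],w['cx'],w['cy'])
print(np.degrees(np.arctan2(R[1],R[0])))
E
```

```text
hs c [598.5  -6.9] sides [62.3 83.1 61.8 83.1] deg [ -89.3 -179.6   90.7    0.7]
mod c [516.3 181.3] sides [62.2 78.1 61.1 74.9] deg [ -73.1 -165.8  104.1   15.1]
board c [517.1 182.7] sides [127.  168.5 127.7 168.6] deg [ -74.7 -164.7  105.3   15. ]
[[ 625.1 -247.7]
 [ 538.3 -237.6]
 [ 460.8 -216.2]]
strip c [ 540.5 -231.8] sides [ 63.4 249.1  59.7 247. ] deg [-97.5 170.5  80.6  -8.7]
[ 0.08426586 -0.0004643  -0.16339639] [[ 0.001 -0.952 -0.305]
 [ 1.     0.002 -0.001]
 [ 0.001 -0.305  0.952]] 323.8806599418631 318.68785113705576 205.37035410959982
[ 19.29727064 -70.70269036  98.82588912]
```

drive_tool(deltas="87 350 680 -40 -0.32;87 350 680 -40 -0.32;87 350 680 -40 -0.32;87 350 680 -40 -0.32;87 350 680 -40 -0.32;87 350 680 -40 -0.32;87 350 680 -40 -0.32;87 350 680 -40 -0.32;87 350 680 -40 -0.32;87 350 680 -40 -0.32;87 350 680 -40 -0.32;87 350 680 -40 -0.32")

```text
time_s: 1.3
position: [0.4812, -0.0551, 0.191]
tcp_rot: [[1.0, 0.017, -0.0], [0.017, -1.0, 0.0], [-0.0, -0.0, -1.0]]
force: [0.9, -1.2, 0.2]
opening: 1.007
grasp_force: 0.0
```

drive_tool(deltas="87 75 140 -35 0;87 75 140 -35 0;87 75 140 -35 0;87 75 140 -35 0;87 75 140 -35 0;87 75 140 -35 0")

```text
time_s: 1.9
position: [0.5549, 0.0822, 0.1559]
tcp_rot: [[1.0, 0.017, -0.002], [0.017, -1.0, -0.001], [-0.002, 0.001, -1.0]]
force: [-0.1, -0.2, 0.1]
opening: 0.998
grasp_force: 0.0
```

```bash
python3 - <<'E'
from h import *
import cv2,pickle
s=bot.read_state();m=imaging.camera_model('wrist');im=imaging.capture('wrist')[:,:,::-1]
pickle.dump(m,open('w2.pkl','wb'));cv2.imwrite('pics/w2.png',im);print(s['position'],m['T'][:3,3])
E
```

```text
[0.55491586 0.08221906 0.15594208] [0.63928582 0.0841447  0.31920776]
```

View pics/w2.png

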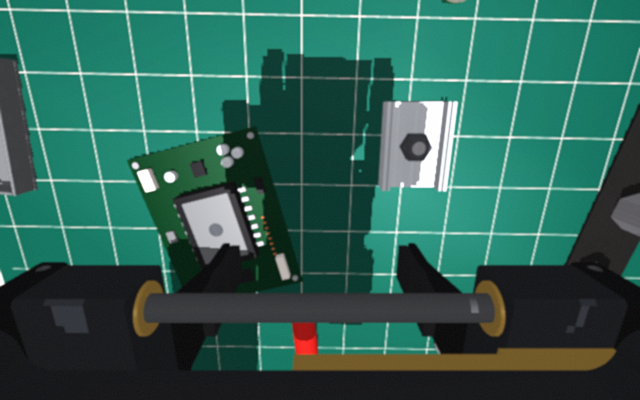

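The wrist view shows the heat sink at about (380–458, 100–191) and the module at (175–253, 185–265), with its near corner half behind a finger. I'll zoom on both.

```bash
python3 - <<'E'
import cv2,numpy as np
a=cv2.imread('pics/w2.png')
c=lambda x,y,w,h,k:cv2.resize(a[y:y+h,x:x+w],None,fx=k,fy=k,interpolation=cv2.INTER_CUBIC)
cv2.imwrite('pics/z2.png',np.hstack([c(168,175,100,100,4),c(365,90,100,100+0,4)]))
cv2.imwrite('pics/z2.png',np.hstack([c(168,175,100,110,4),c(365,88,100,110,4)]))
E
```

```text
(no output)
```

View pics/z2.png

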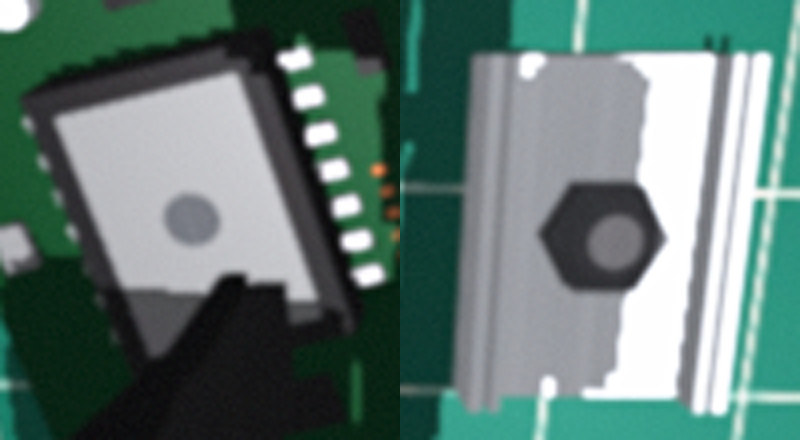

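```bash
python3 - <<'E'
from h import *
import pickle;m=pickle.load(open('w2.pkl','rb'))
f=lambda P:np.array(P)/4+[168,175]
g=lambda P:(np.array(P)-[400,0])/4+[365,88]
rect(ray(m,g([(471,53),(771,53),(727,413),(457,410)]),.024),'hs')
print('hole',ray(m,g([(615,242)]),.026), 'hexmid',ray(m,g([(603,237)]),.018))
P=ray(m,f([(55,118),(240,70),(318,298),(192,220)]),.022)
print('label',P*1e3,'diag mid',(P[0]+P[2])*500, np.linalg.norm(np.diff(P[:3],axis=0),axis=1)*1e3,[np.degrees(np.arctan2(*(P[i+1]-P[i])[::-1])) for i in(0,1)])
P=ray(m,f([(20,97),(240,40)]),.022);d=P[1]-P[0];print(P*1e3,np.degrees(np.arctan2(d[1],d[0])))
c=np.array([.5163,.1813])
E
```

```text
hs c [600.5  -5. ] sides [65.1 80.9 63.8 80.2] deg [ -88.9 -178.7   90.4    2.2]
hole [[ 0.60026451 -0.00649446]] hexmid [[ 0.60029391 -0.00606781]]
label [[541.92735158 214.46707889]
 [554.77288272 169.09727407]
 [495.42116882 153.44606075]
 [516.04087272 183.54844302]] diag mid [518.6742602  183.95656982] [47.15322745 61.38066814] [np.float64(-74.19161639486707), np.float64(-165.22724221327223)]
[[547.0646944  222.26774005]
 [562.13665127 168.60221341]] -74.31260893445742
```

drive_tool(deltas="87 45 -88 -60 -0.005;87 45 -88 -60 -0.005;87 45 -88 -100 -0.005;87 45 -88 -100 -0.005;87 45 -88 -130 -0.005;87 45 -88 -130 -0.005")

```text
time_s: 2.55
position: [0.5977, -0.0055, 0.0251]
tcp_rot: [[1.0, 0.01, -0.006], [0.01, -1.0, 0.001], [-0.006, -0.001, -1.0]]
force: [-0.3, 0.5, 0.5]
opening: 1.002
grasp_force: 0.0
```

```bash
python3 -c "
from h import *
s=bot.read_state();print(s['position'],s['time_s'],s['force'])"
```

```text
[ 0.59765956 -0.00553445  0.02508533] 2.55 [-0.32759784  0.48332802  0.48503282]
```

drive_tool(deltas="87 2 -1 -12 0;87 2 -1 -19 0;87 2 -1 -19 0;60 2 -1 -19 0;50 2 -1 -19 0;50 2 -1 -19 0;50 2 -1 -19 0;50 2 -1 -19 0;50 2 -1 -19 0")

```text
time_s: 3.45
position: [0.6029, -0.0061, 0.0075]
tcp_rot: [[1.0, 0.012, 0.0], [0.012, -1.0, -0.0], [0.0, 0.0, -1.0]]
force: [-1.3, -0.2, 2.3]
opening: 0.687
grasp_force: 30.0
```

drive_tool(deltas="50 0 0 20 0;50 0 0 50 0;50 -20 40 60 0.05;50 -40 80 60 0.1;50 -60 130 60 0.2;50 -84 189 60 0.253;50 -84 189 60 0.253;50 -84 189 60 0.253;50 -84 189 60 0.253")

```text
time_s: 4.35
position: [0.5186, 0.183, 0.0668]
tcp_rot: [[0.965, 0.263, -0.0], [0.263, -0.965, -0.0], [-0.0, 0.0, -1.0]]
force: [0.9, -0.1, -3.2]
opening: 0.686
grasp_force: 30.0
```

```bash
python3 -c "
from h import *
for i in range(3):
  s=bot.read_state();print(s['position'],s['time_s'],s['opening'],np.degrees(np.arctan2(s['tcp_rot'][1][0],s['tcp_rot'][0][0])));imaging.capture('top')"
```

```text
[0.51859121 0.18304902 0.06680896] 4.35 0.6861211943486242 15.247908884062491
[0.51917322 0.18238864 0.06692787] 4.4 0.6863008125296154 15.163682543770413
[0.51951156 0.18197841 0.06699719] 4.45 0.6853396228787918 15.10620441164691
```

drive_tool(deltas="50 0 1 -25 0;50 0 1 -34 0;50 0 1 -37 0;50 0 1 -39 0;50 0 1 -40 0;50 0 1 -40 0")

```text
time_s: 5.1
position: [0.5192, 0.1838, 0.0277]
tcp_rot: [[0.965, 0.262, 0.001], [0.262, -0.965, 0.0], [0.001, 0.0, -1.0]]
force: [0.0, -0.7, -3.5]
opening: 0.689
grasp_force: 30.0
```

drive_tool(deltas="50 0 -1 -1 0;50 0 -1 -1.5 0;50 0 -1 -1.5 0")

```text
time_s: 5.4
position: [0.5193, 0.1837, 0.0274]
tcp_rot: [[0.965, 0.262, 0.002], [0.262, -0.965, 0.001], [0.002, -0.0, -1.0]]
force: [-1.6, 2.4, 5.8]
opening: 0.69
grasp_force: 30.0
```

drive_tool(deltas="70 0 0 0 0;87 0 0 0 0;87 0 0 0 0;87 0 0 10 0;87 0 0 50 0;87 -50 -10 90 0;87 -82 -22 90 0;87 -82 -22 90 0;87 -82 -22 90 0")

```text
time_s: 6.3
position: [0.4362, 0.1607, 0.1167]
tcp_rot: [[0.965, 0.261, 0.001], [0.261, -0.965, 0.0], [0.001, 0.0, -1.0]]
force: [1.4, 0.6, -0.3]
opening: 0.998
grasp_force: 0.0
```

```bash
python3 - <<'E'
from h import *
import cv2,pickle
s=bot.read_state();m=imaging.camera_model('wrist');im=imaging.capture('wrist')[:,:,::-1]
pickle.dump(m,open('w3.pkl','wb'));cv2.imwrite('pics/w3.png',im);print(s['position'],m['T'][:3,3])
q=np.array([[.516,.183,.04,1]]).T;p=np.linalg.inv(m['T'])@q;u,v=p[0,0]/p[2,0]*m['fx']+m['cx'],p[1,0]/p[2,0]*m['fy']+m['cy'];print(u,v)
u0,v0=int(max(0,min(440,u-100))),int(max(0,min(250,v-75)));print(u0,v0)
cv2.imwrite('pics/z3.png',cv2.resize(im[v0:v0+150,u0:u0+200],None,fx=4,fy=4,interpolation=cv2.INTER_CUBIC))
E
```

```text
[0.43617613 0.16074483 0.11666389] [0.51719518 0.1831797  0.28016853]
318.779280880515 103.86532190427938
218 28
```

View pics/z3.png

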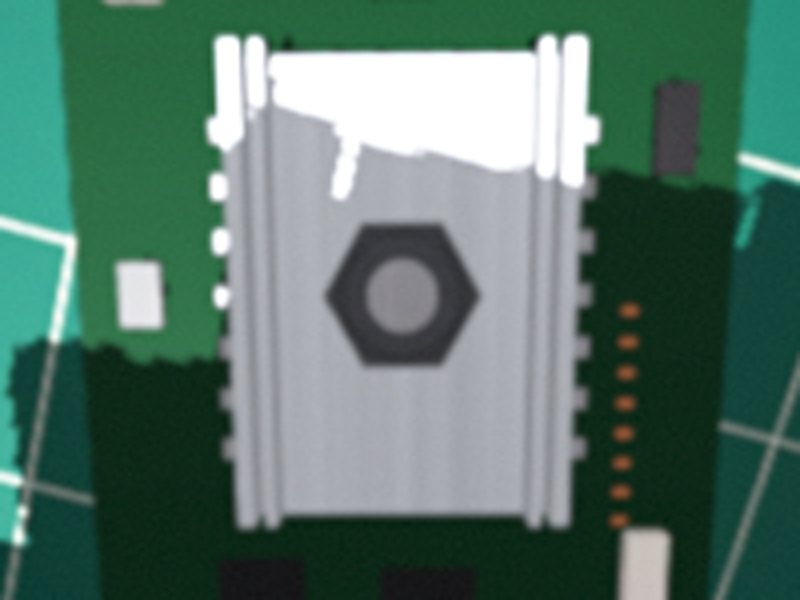

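```bash
python3 - <<'E'
from h import *
import pickle;m=pickle.load(open('w3.pkl','rb'))
g=lambda P:np.array(P)/4+[218,28]
rect(ray(m,g([(214,36),(590,36),(571,526),(237,527)]),.044),'hs')
print('hole',1e3*ray(m,g([(402,296)]),.046),'foot hex',1e3*ray(m,g([(403,295)]),.042))
for z in(.006,.012):
  P=ray(m,g([(211,130),(597,130),(584,449),(225,449)]),z);rect(P,'pins')
  print(1e3*ray(m,g([(221,297),(588,297)]),z).mean(0))
E
```

```text
hs c [517.4 183.4] sides [61.7 80.8 61.2 81. ] deg [ -74.8 -164.7  105.4   15.7]
hole [[517.16213782 183.51251219]] foot hex [[517.36855415 183.39308599]]
pins c [517.4 183.2] sides [75.  61.2 74.9 61.2] deg [ -74.8 -164.7  105.2   15.4]
[517.10255237 183.03661289]
pins c [517.4 183.2] sides [73.4 59.8 73.3 59.8] deg [ -74.8 -164.7  105.2   15.4]
[517.10457951 183.03974436]
```

Heat sink and module agree to within 1 mm, with yaw about 15.2°. Next I'll look at the sockets.

drive_tool(deltas="60 39 -396 60 -0.26;60 39 -396 60 -0.26;60 39 -396 60 -0.26;60 39 -396 60 -0.26;60 39 -396 60 -0.26;60 39 -396 60 -0.26;60 39 -396 60 -0.26;60 39 -396 60 -0.26;60 39 -396 60 -0.26;60 39 -396 60 -0.26;60 39 -396 60 -0.26")

```text
time_s: 7.45
position: [0.4756, -0.2343, 0.175]
tcp_rot: [[1.0, 0.005, -0.001], [0.005, -1.0, 0.001], [-0.001, -0.001, -1.0]]
force: [-0.0, 0.4, 0.0]
opening: 0.692
grasp_force: 0.0
```

```bash
python3 - <<'E'
from h import *
import cv2,pickle
s=bot.read_state();m=imaging.camera_model('wrist');im=imaging.capture('wrist')[:,:,::-1]
pickle.dump(m,open('w4.pkl','wb'));cv2.imwrite('pics/w4.png',im);print(s['position'],m['T'][:3,3])
for q in([.625,-.248],[.538,-.238],[.461,-.216]):
  p=np.linalg.inv(m['T'])@np.array(q+[.075,1]);print(p[0]/p[2]*m['fx']+m['cx'],p[1]/p[2]*m['fy']+m['cy'])
cv2.imwrite('pics/z4.png',cv2.resize(im[0:300,220:420],None,fx=2,fy=2,interpolation=cv2.INTER_CUBIC))
E
```

```text
[ 0.47561888 -0.23427365  0.17503363] [ 0.55996176 -0.23371356  0.33832854]
340.3004041721825 5.317933087434199
324.7606062080195 130.1628754933122
298.3117731460976 220.78250415921065
```

View pics/z4.png

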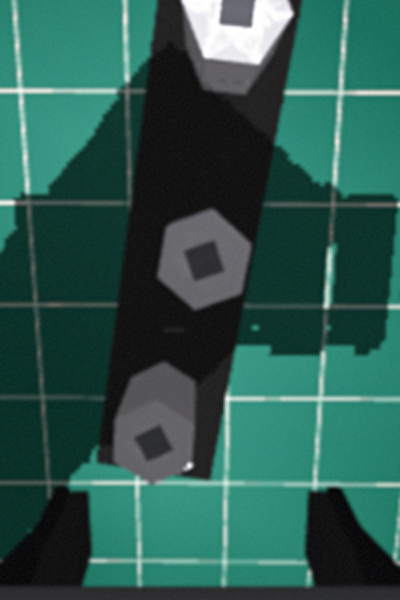

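```bash
python3 - <<'E'
from h import *
import pickle;m=pickle.load(open('w4.pkl','rb'))
g=lambda P:np.array(P)/2+[220,0]
def hexfit(P,n,z=.075):
    Q=ray(m,g(P),z);c=Q.mean(0);d=Q-c;a=np.degrees(np.angle(np.mean(np.exp(6j*np.arctan2(d[:,1],d[:,0])))))/6
    print(n,'c',(c*1e3).round(1),'R',(np.linalg.norm(d,axis=1)*1e3).round(1),'flat normal deg mod60',(a+30)%60, (np.degrees(np.arctan2(d[:,1],d[:,0]))%60).round(1))
hexfit([(210,208),(252,242),(245,294),(198,310),(157,277),(167,224)],'mid')
hexfit([(114,425),(155,402),(195,420),(193,463),(153,484),(115,467)],'near')
print('marks',1e3*ray(m,g([(205,260),(154,443),(236,5)]),.075))
# far: lower corners
Q=ray(m,g([(293,13),(258,62),(205,63)]),.075);print('far corners',Q*1e3, [np.degrees(np.arctan2(*(Q[i+1]-Q[i])[::-1]))%60 for i in(0,1)])
E
```

```text
mid c [ 538.2 -236.1] R [19.7 19.8 21.1 20.1 20.3 20.2] flat normal deg mod60 21.033973457392662 [54.8 50.7 50.7 52.6 49.8 47.7]
near c [ 459.9 -214.9] R [19.2 19.1 20.9 19.1 19.  20.5] flat normal deg mod60 31.034352945810905 [ 3.4 58.1  2.1  2.5 57.7  2.3]
marks [[ 538.11433755 -236.20231752]
 [ 460.32672342 -214.85245402]
 [ 626.74504131 -246.31798192]]
far corners [[ 624.37204876 -266.69506666]
 [ 608.66060824 -254.77278301]
 [ 608.21746659 -235.49009211]] [np.float64(22.80774894118352), np.float64(31.316500794983583)]
```

drive_tool(deltas="60 40 -1 -40 -0.162;60 62.5 -2 -60 -0.162;60 62.5 -2 -80 -0.162;60 62.5 -2 -80 -0.162;60 62.5 -2 -110 -0.162;60 62.5 -2 -140 -0.162;60 62.5 -2 -140 -0.162;60 62.5 -2 -140 -0.162")

```text
time_s: 8.3
position: [0.5381, -0.2363, 0.0364]
tcp_rot: [[0.988, -0.156, -0.001], [-0.156, -0.988, 0.0], [-0.001, -0.0, -1.0]]
force: [0.7, -0.8, 0.4]
opening: 0.69
grasp_force: 0.0
```

drive_tool(deltas="45 0 0 -2 0;28 0 0 -2 0;25 0 0 -2 0;25 0 0 -2 0;25 0 0 -2 0;25 0 0 -2 0")

```text
time_s: 8.9
position: [0.5385, -0.2371, 0.0345]
tcp_rot: [[0.988, -0.157, 0.001], [-0.157, -0.988, -0.0], [0.001, 0.0, -1.0]]
force: [-0.7, 1.7, 5.7]
opening: 0.388
grasp_force: 29.9
```

drive_tool(deltas="25 0 0 40 0;25 0 0 85 0;25 -21 420 85 -0.101;25 -21 420 85 -0.101;25 -21 420 85 -0.101;25 -21 420 85 -0.101;25 -21 420 85 -0.101;25 -21 420 85 -0.101;25 -21 420 85 -0.101;25 -21 420 85 -0.101;25 -21 420 85 -0.101;25 -21 420 85 -0.101")

```text
time_s: 10.1
position: [0.5162, 0.1859, 0.1182]
tcp_rot: [[0.968, -0.25, -0.001], [-0.25, -0.968, 0.0], [-0.001, -0.0, -1.0]]
force: [-0.2, -0.5, -2.7]
opening: 0.388
grasp_force: 29.9
```

drive_tool(deltas="25 0 0 -20 0;25 0 0 -20 0;25 0 0 -20 0")

```text
time_s: 10.4
position: [0.5168, 0.1818, 0.0982]
tcp_rot: [[0.967, -0.256, -0.002], [-0.256, -0.967, -0.001], [-0.002, 0.001, -1.0]]
force: [0.0, 0.1, -2.5]
opening: 0.391
grasp_force: 29.9
```

drive_tool(deltas="25 0.5 1.5 -8 0;25 0.5 1.5 -15 0;25 0.5 1.5 -19 0;25 0.5 1.5 -22 0;25 0.5 1.5 -24 0;25 0.5 1.5 -24.5 0;25 0.5 1.5 -24.5 0")

```text
time_s: 11.1
position: [0.5176, 0.1843, 0.0753]
tcp_rot: [[0.967, -0.255, -0.0], [-0.255, -0.967, -0.0], [0.0, 0.0, -1.0]]
force: [-1.6, 0.1, 5.2]
opening: 0.388
grasp_force: 29.9
```

Stopped at nut-top height, so this one doesn't fit. I'll return it to its place.

drive_tool(deltas="25 0 0 20 0;25 0 0 44 0;25 20.5 -421 44 0.101;25 20.5 -421 44 0.101;25 20.5 -421 44 0.101;25 20.5 -421 44 0.101;25 20.5 -421 44 0.101;25 20.5 -421 44 0.101;25 20.5 -421 44 0.101;25 20.5 -421 44 0.101;25 20.5 -421 44 0.101;25 20.5 -421 44 0.101")

```text
time_s: 12.3
position: [0.5391, -0.2412, 0.1184]
tcp_rot: [[0.987, -0.161, 0.003], [-0.161, -0.987, -0.003], [0.003, 0.002, -1.0]]
force: [0.1, 0.2, -1.8]
opening: 0.389
grasp_force: 29.9
```

drive_tool(deltas="25 0 0 -40 0;25 0 0 -60 0;25 0 0 -74 0;25 0 0 -78 0;25 0 0 -78 0")

```text
time_s: 12.8
position: [0.5384, -0.2359, 0.04]
tcp_rot: [[0.988, -0.156, -0.0], [-0.156, -0.988, 0.0], [-0.001, -0.0, -1.0]]
force: [-0.8, -0.4, -1.7]
opening: 0.387
grasp_force: 29.9
```

drive_tool(deltas="25 0 0 -4 0;25 0 0 -5.5 0;25 0 0 -6.3 0;25 0 0 -6.3 0")

```text
time_s: 13.2
position: [0.5387, -0.2368, 0.0345]
tcp_rot: [[0.988, -0.157, 0.001], [-0.157, -0.988, -0.001], [0.001, 0.0, -1.0]]
force: [0.7, 0.1, -1.6]
opening: 0.387
grasp_force: 29.9
```

drive_tool(deltas="25 0 0 -0.8 0;25 0 0 -0.8 0;45 0 0 -0.8 0;60 0 0 -0.8 0;60 0 0 -0.8 0;60 0 0 30 0;60 0 0 60 0;60 -40 10 60 0.175;60 -79 22 60 0.175;60 -79 22 60 0.175;60 -79 22 60 0.175")

```text
time_s: 14.3
position: [0.4588, -0.2145, 0.0941]
tcp_rot: [[1.0, 0.017, 0.0], [0.017, -1.0, -0.0], [0.0, 0.0, -1.0]]
force: [-0.0, -0.5, 0.3]
opening: 0.693
grasp_force: 0.0
```

drive_tool(deltas="60 0 0 -30 0;60 0 0 -50 0;60 0 0 -60 0;60 0 0 -60 0")

```text
time_s: 14.7
position: [0.4598, -0.2148, 0.0326]
tcp_rot: [[1.0, 0.018, -0.001], [0.018, -1.0, 0.001], [-0.001, -0.001, -1.0]]
force: [0.0, 0.3, 0.7]
opening: 0.691
grasp_force: 0.0
```

drive_tool(deltas="45 0 0 1.5 0;28 0 0 1.5 0;25 0 0 1.5 0;25 0 0 1.5 0;25 0 0 1.5 0;25 0 0 1.5 0")

```text
time_s: 15.3
position: [0.4597, -0.2149, 0.0361]
tcp_rot: [[1.0, 0.018, 0.001], [0.018, -1.0, -0.001], [0.001, 0.001, -1.0]]
force: [0.2, -0.2, 6.0]
opening: 0.398
grasp_force: 29.5
```

drive_tool(deltas="25 0 0 40 0;25 0 0 82 0;25 57.5 398.5 82 -0.276;25 57.5 398.5 82 -0.276;25 57.5 398.5 82 -0.276;25 57.5 398.5 82 -0.276;25 57.5 398.5 82 -0.276;25 57.5 398.5 82 -0.276;25 57.5 398.5 82 -0.276;25 57.5 398.5 82 -0.276;25 57.5 398.5 82 -0.276;25 57.5 398.5 82 -0.276")

```text
time_s: 16.5
position: [0.516, 0.1857, 0.1168]
tcp_rot: [[0.968, -0.251, -0.001], [-0.251, -0.968, -0.0], [-0.001, 0.001, -1.0]]
force: [-0.2, -0.4, -1.9]
opening: 0.396
grasp_force: 29.5
```

drive_tool(deltas="25 0 0 -18 0;25 0 0 -18 0;25 0 0 -18 0;25 0 0 -18 0")

```text
time_s: 16.9
position: [0.5171, 0.1827, 0.0998]
tcp_rot: [[0.966, -0.257, 0.0], [-0.257, -0.966, -0.0], [0.0, 0.0, -1.0]]
force: [-0.3, 0.1, -2.6]
opening: 0.395
grasp_force: 29.5
```

drive_tool(deltas="25 0 0.5 -10 0;25 0 0.5 -17 0;25 0 0.5 -21 0;25 0 0.5 -23 0;25 0 0.5 -25 0;25 0 0.5 -26 0;25 0 0.5 -26 0")

```text
time_s: 17.6
position: [0.517, 0.1844, 0.0763]
tcp_rot: [[0.967, -0.255, 0.001], [-0.255, -0.967, -0.0], [0.001, 0.0, -1.0]]
force: [-3.7, -1.6, 19.1]
opening: 0.395
grasp_force: 29.7
```

Also blocked. I'll return it and try the third.

drive_tool(deltas="25 0 0 20 0;25 0 0 46 0;25 -57.5 -399 46 0.276;25 -57.5 -399 46 0.276;25 -57.5 -399 46 0.276;25 -57.5 -399 46 0.276;25 -57.5 -399 46 0.276;25 -57.5 -399 46 0.276;25 -57.5 -399 46 0.276;25 -57.5 -399 46 0.276;25 -57.5 -399 46 0.276;25 -57.5 -399 46 0.276")

```text
time_s: 18.8
position: [0.4593, -0.2168, 0.1193]
tcp_rot: [[1.0, 0.014, 0.001], [0.014, -1.0, -0.001], [0.001, 0.001, -1.0]]
force: [-0.5, 0.6, -2.6]
opening: 0.395
grasp_force: 29.6
```

drive_tool(deltas="25 0 0 -40 0;25 0 0 -60 0;25 0 0 -74 0;25 0 0 -80 0;25 0 0 -82 0;25 0 0 -83 0;25 0 0 -83 0")

```text
time_s: 19.5
position: [0.4598, -0.2144, 0.037]
tcp_rot: [[1.0, 0.019, 0.001], [0.019, -1.0, -0.001], [0.001, 0.001, -1.0]]
force: [0.6, -0.5, -1.7]
opening: 0.395
grasp_force: 29.6
```

drive_tool(deltas="25 0 0 -1 0;25 0 0 -1.7 0;25 0 0 -1.7 0")

```text
time_s: 19.8
position: [0.4597, -0.2149, 0.036]
tcp_rot: [[1.0, 0.017, 0.001], [0.017, -1.0, -0.001], [0.001, 0.001, -1.0]]
force: [-0.7, 0.3, 4.6]
opening: 0.395
grasp_force: 29.6
```

drive_tool(deltas="45 0 0 0 0;60 0 0 0 0;60 0 0 0 0;60 0 0 30 0;60 0 0 75 0;60 40 -15 115 0;60 80 -30 115 0;60 80 -30 115 0;60 80 -30 115 0")

```text
time_s: 20.7
position: [0.5398, -0.2448, 0.1497]
tcp_rot: [[1.0, 0.018, 0.0], [0.018, -1.0, -0.0], [0.0, 0.0, -1.0]]
force: [-0.5, 0.3, -1.2]
opening: 0.69
grasp_force: 0.0
```

```bash
python3 - <<'E'
from h import *
import cv2,pickle
s=bot.read_state();m=imaging.camera_model('wrist');im=imaging.capture('wrist')[:,:,::-1]
pickle.dump(m,open('w5.pkl','wb'));cv2.imwrite('pics/w5.png',im);print(s['position'])
u0,v0=220,20
cv2.imwrite('pics/z5.png',cv2.resize(im[v0:v0+200,u0:u0+200],None,fx=3,fy=3,interpolation=cv2.INTER_CUBIC))
E
```

```text
[ 0.53982902 -0.24479452  0.14968135]
```

View pics/z5.png

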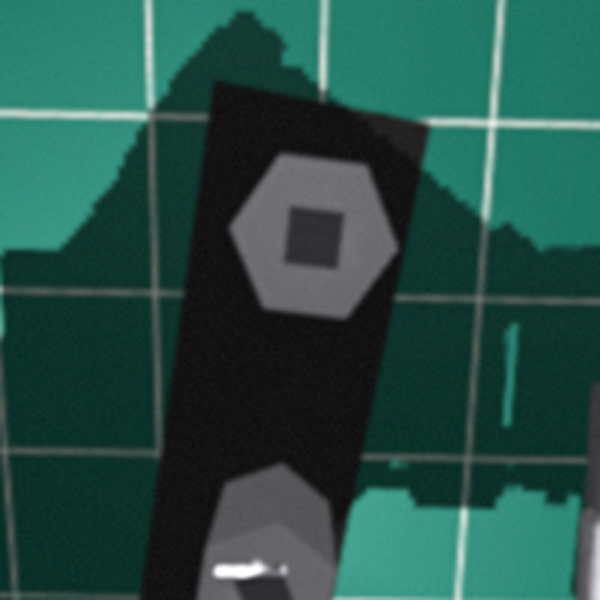

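The far socket's top is centred at crop (314,237), with corners (280,153), (368,163), (399,248), (346,320), (264,309) and (229,229). The middle socket is still standing.

```bash
python3 - <<'E'
from h import *
import pickle;m=pickle.load(open('w5.pkl','rb'))
Q=ray(m,np.array([(280,153),(368,163),(399,248),(346,320),(264,309),(229,229)])/3+[220,20],.075)
c=Q.mean(0);d=Q-c;t=np.degrees(np.arctan2(d[:,1],d[:,0]))
print(c*1e3,np.linalg.norm(d,axis=1)*1e3,t%60,1e3*ray(m,[(314/3+220,237/3+20)],.075))
E
```

```text
[ 625.45868262 -246.86312653] [20.02177363 20.31049816 19.91068575 20.07482203 19.92888808 19.92966335] [24.36081543 24.43819073 24.87823784 23.59679012 24.5481245  25.26146222] [[ 625.72968031 -246.78469924]]
```

drive_tool(deltas="60 40 -1 -20 0.15;60 86 -2 -40 0.3;60 86 -2 -50 0.41;60 86 -2 -50 0.41;60 86 -2 -50 0.41;60 86 -2 -90 0.41;60 86 -2 -114 0.41;60 86 -2 -114 0.41;60 86 -2 -114 0.41")

```text
time_s: 21.65
position: [0.6247, -0.2468, 0.0366]
tcp_rot: [[0.911, 0.413, -0.0], [0.413, -0.911, 0.0], [-0.0, -0.0, -1.0]]
force: [0.7, -0.2, 0.2]
opening: 0.686
grasp_force: 0.0
```

drive_tool(deltas="45 0 0 0 0;28 0 0 0 0;25 0 0 0 0;25 0 0 0 0;25 0 0 0 0;25 0 0 0 0")

```text
time_s: 22.25
position: [0.6258, -0.2469, 0.0365]
tcp_rot: [[0.91, 0.415, 0.001], [0.415, -0.91, -0.001], [0.001, 0.001, -1.0]]
force: [-0.4, -0.8, 4.6]
opening: 0.389
grasp_force: 30.0
```

drive_tool(deltas="25 0 0 40 0;25 0 0 82 0;25 -108.5 430.5 82 0.361;25 -108.5 430.5 82 0.361;25 -108.5 430.5 82 0.361;25 -108.5 430.5 82 0.361;25 -108.5 430.5 82 0.361;25 -108.5 430.5 82 0.361;25 -108.5 430.5 82 0.361;25 -108.5 430.5 82 0.361;25 -108.5 430.5 82 0.361;25 -108.5 430.5 82 0.361")

```text
time_s: 23.45
position: [0.5134, 0.1889, 0.117]
tcp_rot: [[0.7, 0.714, -0.004], [0.714, -0.7, 0.001], [-0.002, -0.003, -1.0]]
force: [-0.5, -1.2, -2.6]
opening: 0.389
grasp_force: 30.0
```

drive_tool(deltas="25 0 0 -18 0;25 0 0 -18 0;25 0 0 -18 0;25 0 0 -18 0")

```text
time_s: 23.85
position: [0.5172, 0.1832, 0.0999]
tcp_rot: [[0.706, 0.709, 0.0], [0.709, -0.706, 0.0], [0.0, 0.0, -1.0]]
force: [-0.6, 0.6, -2.0]
opening: 0.389
grasp_force: 30.0
```

drive_tool(deltas="25 0 0 -12 0;25 0 0 -18 0;25 0 0 -22 0;25 0 0 -25 0;25 0 0 -27 0;25 0 0 -27 0")

```text
time_s: 24.45
position: [0.5166, 0.1839, 0.0724]
tcp_rot: [[0.705, 0.71, -0.001], [0.71, -0.705, -0.0], [-0.0, -0.0, -1.0]]
force: [-0.6, 0.8, -2.0]
opening: 0.393
grasp_force: 30.0
```

It goes down over the nut without any force.

drive_tool(deltas="25 0 0 -4 0;25 0 0 -7 0;25 0 0 -9 0;25 0 0 -10.5 0;25 0 0 -11.5 0;25 0 0 -12 0;25 0 0 -12 0")

```text
time_s: 25.15
position: [0.5167, 0.1839, 0.0615]
tcp_rot: [[0.705, 0.71, 0.0], [0.71, -0.705, -0.0], [0.0, 0.0, -1.0]]
force: [-1.9, 0.1, 3.6]
opening: 0.389
grasp_force: 30.0
```

drive_tool(deltas="25 0 0 -0.5 0;25 0 0 -0.5 0;25 0 0 -0.5 0")

```text
time_s: 25.45
position: [0.5168, 0.1839, 0.0615]
tcp_rot: [[0.705, 0.71, 0.0], [0.71, -0.705, 0.0], [0.0, 0.0, -1.0]]
force: [-2.7, -0.5, 7.4]
opening: 0.391
grasp_force: 30.0
```

```bash
python3 - <<'E'
from h import *
import cv2
s=bot.read_state();print(s['position'],s['force'])
a=imaging.capture('scene')[:,:,::-1];b=imaging.capture('top')[:,:,::-1]
cv2.imwrite('pics/f.png',np.hstack([cv2.resize(a[60:360,100:500],(500,375)),cv2.resize(b[130:280,220:340],(300,375))]))
E
```

```text
[0.51676085 0.1838831  0.0614577 ] [-2.67972346 -0.52735508  7.44300991]
```

View pics/f.png

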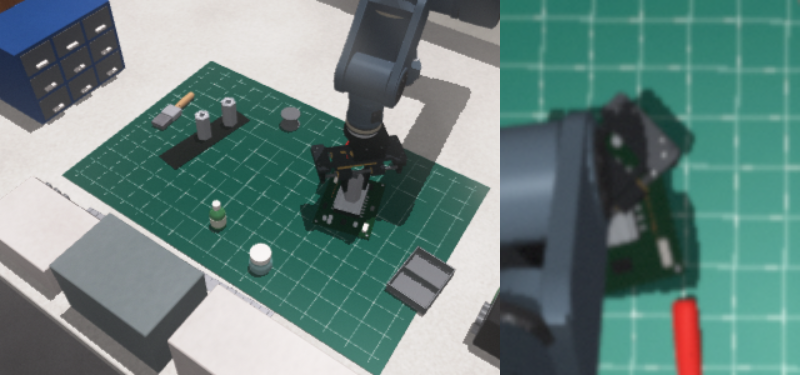

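Both rejects stand upright on the strip at crop (203,125) and (229,110), and the socket is on the heat sink at (352,190). One close check that the sink is square before I hand in.

```bash
python3 - <<'E'
from h import *
import cv2
a=imaging.capture('scene')[:,:,::-1];b=imaging.capture('wrist')[:,:,::-1]
cv2.imwrite('pics/f2.png',np.hstack([cv2.resize(a[180:260,335:415],(400,400),interpolation=cv2.INTER_CUBIC),cv2.resize(b[100:300,220:420],(400,400))]))
E
```

```text
(no output)
```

View pics/f2.png

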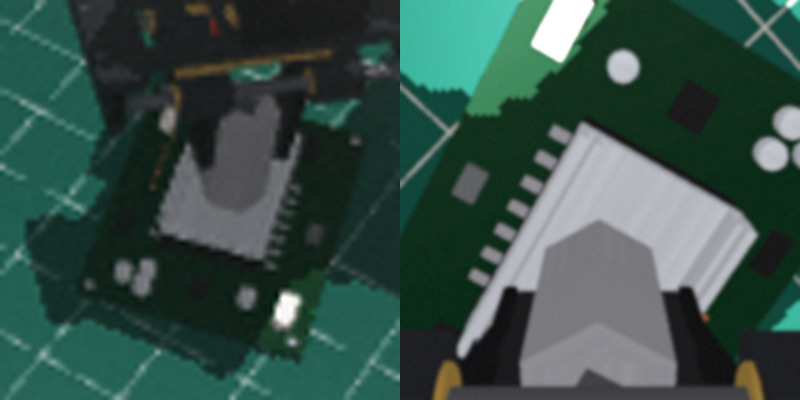

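The sink's edge from (585,122) to (745,210) runs parallel to the module's thin dark edge, and its side runs parallel to the pin row. It's square, so I'm handing in.

```bash
python3 -c "
from rig import bot
print(bot.hand_in())"
```

```text
the job is handed in; nothing more can be done
None
```

I handed the job in at about 25.6 s of the 72 s (no verdict was shown): the heat sink is square on the module, the third (far) socket is gripped fully home on the nut, and the two that did not fit stand upright on the strip.

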